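# Turn the massage-ball dish a quarter turn in the air

## Task

Take the massage-ball dish by its overhead handle, lift it straight up a good 5 cm clear of its cork coaster, and only then turn it a quarter turn, staying above the coaster, so that its finger tab points to whichever side the incense box stands on, left or right, squarely across the coaster. Keep the dish level and the loose ball resting in its middle all the time, do not touch the ball, and leave the other things where they are. Finish still holding the dish up there, level and still, ready for me to take it by the tab: do not put it down or let go.

Things in the scene. Friction and masses are not known exactly. Their poses are not given: they have to be found in the camera images.
- coaster: fixed square cork coaster, 220 x 220 mm, 8 mm thick, lying on the bookcase top. Origin: centre of its underside. Its x axis is the way the dish's tab points at the start (roughly away from the robot), its y axis points to the left of that, z up. It may lie turned by up to 0.4 rad.
- dish: loose round white dish, 170 mm across, rim 26 mm high, about 0.35 kg, centred on the coaster, ball inside. Its floor is a very shallow cone (7.5 mm above the underside, 5 mm higher at radius 55 mm): tilt or jerks roll the ball out of the middle. Flat brass posts at y = -85 and +85 mm carry the handle bar. Origin: centre of its underside; x towards the finger tab, z up; starts aligned with the coaster.
- dish_bar (a point): centre of the dark wooden handle bar, 130 mm above the dish's underside on its centre line. The bar runs 110 mm along the dish's y, is 20 mm wide along the dish's x (grip it across this width) and 22 mm high (119 to 141 mm above the dish's underside). It is 51 mm above the ball. Axes as the dish's.
- dish_tab (a point): middle of the finger tab, 105 mm from the dish's centre along its +x, 23 mm above its underside. The tab is 30 mm wide, 6 mm thick and ends 119 mm from the centre. It is for the person's hand, not for the robot.
- ball_center (a point): centre of the hard silicone massage ball, teal, 60 mm diameter, about 0.11 kg, lying loose in the middle of the dish, under the handle bar, its centre about 38 mm above the dish's underside.
- incense_box: loose sandalwood incense box with closed hinged lid, about 234 x 74 mm, 50 mm high, long side roughly along the robot's x. Stands on the left or the right of the dish; the tab must finally point to that side. Origin: centre of its underside. Leave it alone.
- pump: loose empty stainless steel pump dispenser, 68 mm diameter, 175 mm high with its spout, about 0.3 kg. Stands on the other side of the dish from the incense box. Origin: centre of its underside. Leave it alone. (A fixed stack of cork yoga blocks, 150 mm high, stands at the far left, clear of the work.)
- ball: the same massage ball as a body (its axes turn as it rolls; use ball_center for its place).
There are look-alikes about, which are no part of the job. Leave any orange or red look-alike of the dish alone.

How it is judged (in metres and radians):
On the way, in this order (a step that is already met when the one before it is completed fails the run):
1. the dish is lifted clear of the coaster, level, not yet turned, with the ball in its middle (z of dish in the frame of coaster above 0.038 m and angle between dish's own z axis and vertical below 0.12 rad and horizontal distance between ball_center and dish below 0.018 m and z of ball_center in the frame of dish between 0.025 and 0.05 m and horizontal distance between dish and coaster below 0.06 m and contact force between the fingers and dish above 1 N and distance between the grasp point and dish_bar below 0.065 m and angle between the x axis of dish and the x axis of coaster, either way round below 0.35 rad), for 0.2 s.
2. up there, the dish has been turned a quarter turn so that its tab points to the incense box's side (z of dish in the frame of coaster above 0.038 m and angle between dish's own z axis and vertical below 0.12 rad and horizontal distance between ball_center and dish below 0.018 m and z of ball_center in the frame of dish between 0.025 and 0.05 m and horizontal distance between dish and coaster below 0.06 m and contact force between the fingers and dish above 1 N and distance between the grasp point and dish_bar below 0.065 m and angle between the x axis of dish and the y axis of coaster, either way round below 0.2 rad and ((y of dish_tab in the frame of coaster above 0.04 m and y of incense_box in the frame of coaster above 0 m) or (y of dish_tab in the frame of coaster below -0.04 m and y of incense_box in the frame of coaster below 0 m))), for 0.2 s.
At the end, for the whole second after the job is handed in: Gripper holds the dish by its bar, 30 mm or more clear of the coaster, within 60 mm of over its centre, level within 0.12 rad, touching nothing else; tab to the incense box's side, within 0.2 rad of a quarter turn; ball in the dish within 18 mm of its centre; all still (all of step 2 and contact force between dish and coaster below 0.05 N and contact force between dish and incense_box below 0.05 N and contact force between dish and pump below 0.05 N and linear speed of dish below 0.02 m/s and angular speed of dish below 0.1 rad/s and linear speed of ball below 0.03 m/s); the arm keeps its last pose, push and grip.
It fails at once if the ball strays from the middle of the dish (more than 30 mm) (horizontal distance between ball_center and dish above 0.03 m).
It fails at once if the dish is tipped (over 0.25 rad) (angle between dish's own z axis and vertical above 0.25 rad).
It fails at once if the gripper touches the ball (contact force between the fingers and ball above 0.5 N).
It fails at once if the incense box or the pump dispenser is shoved or knocked (moved over 20 mm) (distance of any of incense_box, pump from where it was at the start of the episode above 0.02 m).
It also fails if it takes over 38 s, if anything falls off the work surface, if the arm or the gripper's body presses on something with over 40 N, if the wrist force passes 120 N, or if a joint passes its speed limit or range.

## Robot

A 6-joint arm with a two-finger parallel gripper is mounted at the origin on the work surface. World frame = base frame: x ahead of the robot, y to its left, z up, the work surface at z = 0. Lengths are in mm, angles in rad, forces in N, time in s.
With the tool pointing down it reaches from about 350 to 775 mm from the base axis. Payload 7.3 kg.
Tool frame: the origin (TCP) lies midway between the tips of the shut fingers; the grasp point (between the pads) lies 19 mm behind it; x points along the fingers, z is the direction in which the jaws open and shut, and the axes are right-handed (so a half turn about x gives the same grasp; the last joint's range is limited). The gripper opens to 92 mm and grips with 3 to 60 N. Pads are 19 mm wide; open, the fingers measure 130 mm over their backs; the gripper's body (75 mm by 190 mm) begins 47 mm behind the grasp point.
Start: joints at [1.202, 0.342, 1.524, -0, 1.275, -0.146], TCP at [115.988, 512.047, 226.741] pointing down, gripper open.
Joint ranges: [-2.53, 2.53], [-0.77, 2.02], [0.04, 2.7], [-1, 4.14], [0.28, 2.66], [-3.11, 3.11]. Speed limits (rad/s): [2.57, 2.57, 3.14, 3.14, 3.14, 3.14].

## Interface

Orientations are given as [roll, pitch, yaw] about the fixed x, y, z axes, in that order (R = Rz(yaw) Ry(pitch) Rx(roll)).
In Python, from plant import monitor, optics, close_job gives the robot as it stands.
- The arm moves only by the tool send_rows, never from a script. Its argument "commands" is a list that holds one entry, the list of rows, each a list of 5 numbers: the shift along the tool's x, y, z in m, then the turn about the tool's x in degrees, then the finger opening in m, from 0 to 0.0918. A call has 1 to 10 rows; each row shifts and turns the pose as measured when the row begins, along the tool's axes as they then stand; what a row does not reach is not made up. A row lasts 1/12 s, in which the tool goes at most 41.7 mm and 7.16 degrees, less where a joint would pass 70% of its speed; a pose out of reach is approached as far as the arm can. A call with a gripper value outside its range is refused whole. The fingers move at their own pace and stop on an object; the grip force is fixed at half the most. Time passes only in rows, so rows that do not move let the fingers close. It gives the time, the measured TCP pose, the force and the opening at its end, in the units of the state.
- monitor.get_obs(): the state, without advancing time (a new reading comes with each control period).
- optics.capture(name): name is "scene" or "top" or "wrist"; returns a dict with "color" (400x640x3 uint8, blue, green, red), "camera_matrix" (3x3 intrinsics, pixels), "camera_from_world" (4x4, takes a point from world to camera coordinates); the wrist camera has in their place "T_tool_cam" (4x4, takes a point from camera to tool coordinates, whose origin is the TCP and whose axes are the tool frame's). Camera axes: x right, y down, z forward; pixel columns grow to the right and rows downward; lengths in mm; the calibration is good to about 2 mm. A picture is of the moment at which its call begins: read the wrist's pose just before it. There is no depth.
- close_job(): hands the job in, once; it reports no verdict.
The state is a dict: "time": time; "joint_positions": joint angles; "dq": joint speeds; "tau": joint torques, N m; "tool_pos": TCP position; "tcp_rot": TCP orientation; "contact_force": force on the tool from outside, world axes, zero at the start; "moment": the same for the moment, N m; "grip_width": finger opening in mm.
Only numpy, scipy, OpenCV 4.12 (cv2) and the standard library are available. Lean on these libraries where they do the work, as an engineer would, in place of code of your own. Each camera call takes 0.05 s, during which the arm holds its last target.

## Working session

There is one attempt and no reset: what is moved stays moved. The work goes in short steps, Python scripts to look and compute and a tool call to move; the robot and the scene stay as the last step left them, time stands still between calls to the robot, and variables do not carry over. Pictures are saved under pics/ and viewed, and the job is handed in when it is done.

Besides the shell and the picture viewer there is one more tool, called in YAML: its name, and indented under it one key for each argument. send_rows: Moves the arm, as the interface text tells. Its arguments: {"type":"object","properties":{"commands":{"type":"array","items":{"type":"array","items":{"type":"array","items":{"type":"number"}}}}},"required":["commands"]}

```bash
ls; mkdir -p pics
cat > h.py <<'E'
import numpy as np, cv2
from plant import monitor, optics, close_job
def snap(n,f=None):
    o=monitor.get_obs(); c=optics.capture(n)
    if f: cv2.imwrite('pics/'+f,c['color'])
    return o,c
E
python3 - <<'E'
from h import *
import pickle
for n in ['scene','top','wrist']:
    o,c=snap(n,n+'0.png'); pickle.dump((o,c),open(n+'0.pkl','wb'))
print(o)
E
```

```text
pics
{'time': 0.1, 'joint_positions': array([ 1.20199058e+00,  3.42645363e-01,  1.52490180e+00, -6.50052377e-06,
        1.27537837e+00, -1.46008333e-01]), 'dq': array([ 0.00204579, -0.00400424,  0.00015894, -0.00055942,  0.00222189,
       -0.00070071]), 'tau': array([ 2.76126826e-03, -4.32007313e+01, -2.44695872e+01,  7.19485036e-02,
        5.26927260e-02, -3.31880392e-05]), 'tool_pos': array([115.86114847, 511.6993263 , 226.12531242]), 'tcp_rot': array([ 3.00024816,  1.56946343, -1.93493634]), 'contact_force': array([-0.26695822, -1.32642128,  0.53224874]), 'moment': array([ 0.05083922, -0.00874027, -0.02890361]), 'grip_width': 91.6630375600925}
```

View pics/scene0.png

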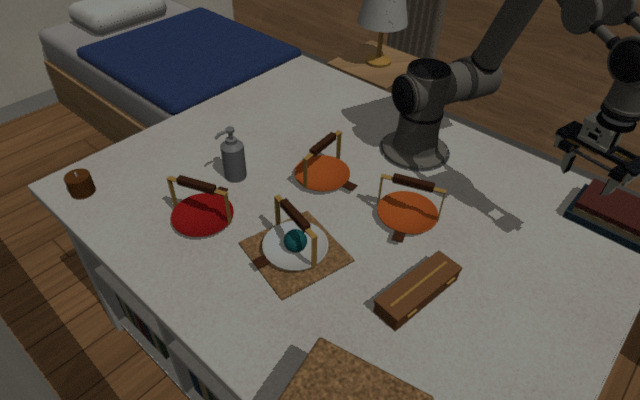

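View pics/top0.png

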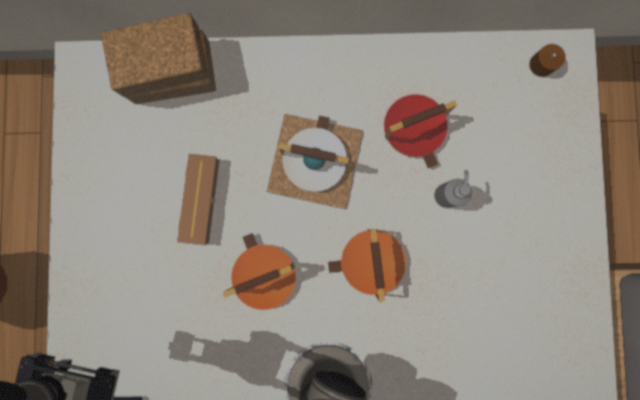

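View pics/wrist0.png

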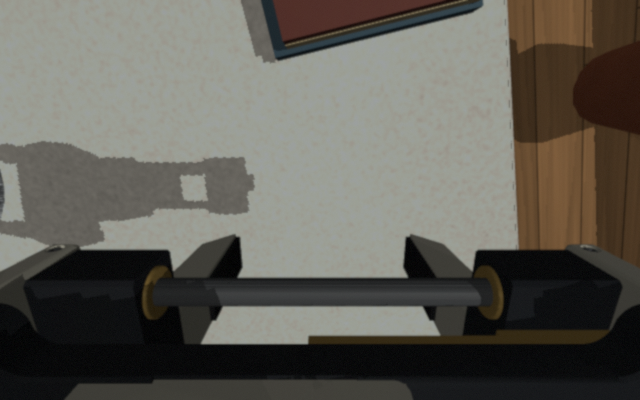

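The top view (x up, y left) shows four dish-shaped things: a white one on cork at (316,160) with a teal ball, a red one at (416,125), and orange ones at (263,277) and (373,263). The white dish fits, as it is the only one with a coaster and ball. The incense box is on the left at (198,199) and the pump on the right at (455,193). I'll confirm with an enlarged crop.

Run:
```python
from h import *
import pickle
for n,(u,v,w,h,s) in {'top':(255,105,120,110,6),'scene':(230,180,140,120,5)}.items():
    o,c=pickle.load(open(n+'0.pkl','rb'))
    im=cv2.resize(c['color'][v:v+h,u:u+w],None,fx=s,fy=s,interpolation=cv2.INTER_CUBIC)
    im=cv2.convertScaleAbs(im,alpha=1.4)
    cv2.imwrite(f'pics/{n}crop.png',im)
    print(n,c['camera_matrix'],c['camera_from_world'])
o,c=pickle.load(open('wrist0.pkl','rb')); print(c['camera_matrix'],c['T_tool_cam'])
```

```text
top [[465.92445725   0.         321.46894346]
 [  0.         465.92445725 195.29042157]
 [  0.           0.           1.        ]] [[-1.63278321e-02 -9.99682971e-01 -1.91666156e-02  1.77621148e+01]
 [-9.97176575e-01  1.76861182e-02 -7.29799954e-02  4.99113283e+02]
 [ 7.32958417e-02  1.79208950e-02 -9.97149217e-01  1.22173481e+03]
 [ 0.00000000e+00  0.00000000e+00  0.00000000e+00  1.00000000e+00]]
scene [[475.56846966   0.         317.74713579]
 [  0.         475.56846966 200.23344844]
 [  0.           0.           1.        ]] [[-6.67946149e-01  7.44010225e-01  1.72257786e-02  3.19492392e+02]
 [ 4.95400213e-01  4.61787424e-01 -7.35751999e-01 -1.68191107e+02]
 [-5.55361658e-01 -4.82909060e-01 -6.77031955e-01  1.58677507e+03]
 [ 0.00000000e+00  0.00000000e+00  0.00000000e+00  1.00000000e+00]]
[[308.99347023   0.         322.33767807]
 [  0.         308.99347023 199.33866144]
 [  0.           0.           1.        ]] [[ 2.07345521e-04 -2.92392017e-01  9.56298523e-01 -1.58651371e+02]
 [-1.00628191e-03 -9.56298120e-01 -2.92391676e-01  7.86880188e+01]
 [ 9.99999472e-01 -9.01679801e-04 -4.92512930e-04 -5.15891411e-01]
 [ 0.00000000e+00  0.00000000e+00  0.00000000e+00  1.00000000e+00]]
```

View pics/topcrop.png

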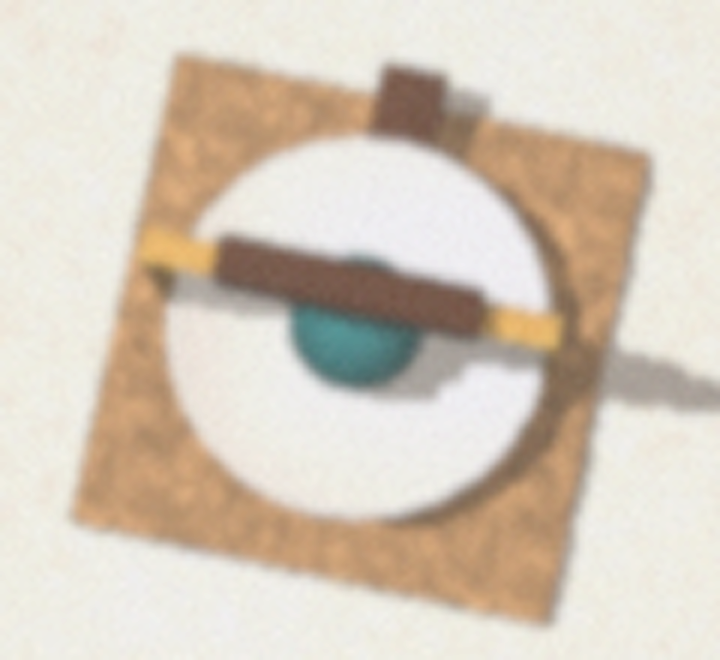

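View pics/scenecrop.png

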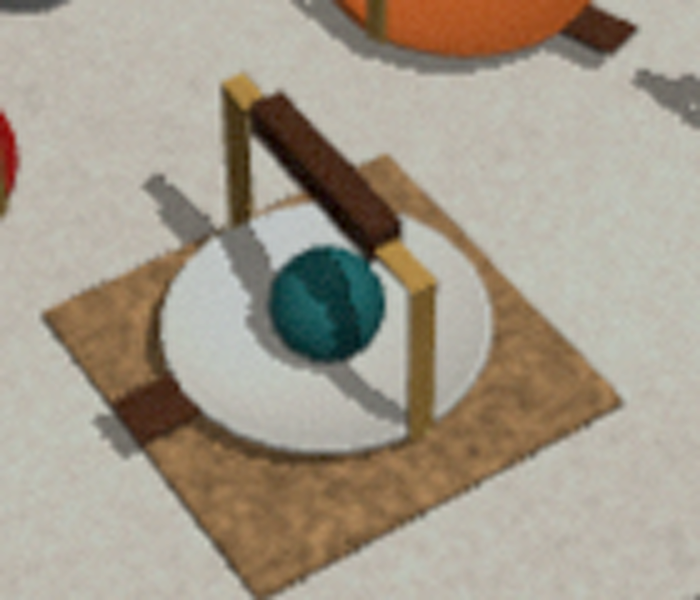

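The crops confirm it: white dish with teal ball on the cork coaster. In the top crop (×6) the coaster corners are at (178,55), (650,155), (550,622) and (75,520), the dark bar runs from (217,258) to (487,312), and the tab is at (410,100), pointing away from the robot.

```bash
cat >> h.py <<'E'
def ray(c,px,z):
    K=c['camera_matrix'];T=c['camera_from_world'];R=T[:3,:3];t=T[:3,3]
    d=R.T@np.linalg.solve(K,[px[0],px[1],1]);o=-R.T@t
    return o+d*(z-o[2])/d[2]
E
python3 - <<'E'
from h import *
import pickle
from scipy.spatial.transform import Rotation as Ro
o,c=pickle.load(open('top0.pkl','rb'))
f=lambda p:(255+(p[0]+.5)/6-.5,105+(p[1]+.5)/6-.5)
P=[ray(c,f(p),8)[:2] for p in [(178,55),(650,155),(550,622),(75,520)]]
print('coaster',np.round(P),np.mean(P,0))
for a,b in [(3,0),(2,1)]: d=P[b]-P[a];print(np.linalg.norm(d),np.arctan2(d[1],d[0]))
for a,b in [(1,0),(2,3)]: d=P[b]-P[a];print(np.linalg.norm(d),np.arctan2(d[1],d[0])-np.pi/2)
B=[ray(c,f(p),149) for p in [(217,258),(487,312)]]; d=B[0]-B[1]
print('bar',B,(B[0]+B[1])/2,np.linalg.norm(d),np.arctan2(d[1],d[0])-np.pi/2)
print('tab',ray(c,f((410,100)),34))
o2,c2=pickle.load(open('scene0.pkl','rb'))
g=lambda p:(230+(p[0]+.5)/5-.5,180+(p[1]+.5)/5-.5)
B=[ray(c2,g(p),149) for p in [(265,100),(388,240)]]
print('scene bar',(ray(c2,g((327,165)),149)))
P=[ray(c2,g(p),8)[:2] for p in [(42,315),(387,155),(620,405),(262,598)]];print('coaster scene',np.mean(P,0))
print('box',ray(c,(198,199),50),'pump',ray(c,(458,190),120))
print(Ro.from_euler('xyz',o['tcp_rot']).as_matrix())
E
```

```text
coaster [[ 725.  107.]
 [ 674. -106.]
 [ 464.  -56.]
 [ 514.  156.]] [594.11818808  25.22543529]
216.4137162439641 -0.2260439793352372
215.73194191307573 -0.2307229379112101
218.67159431024368 -0.23227397907150205
217.65901008248946 -0.22915977252221076
bar [array([605.91924822,  78.8138063 , 149.        ]), array([582.02822981, -28.7912908 , 149.        ])] [593.97373902  25.01125775 149.        ] 110.22539490946093 -0.2184809678356514
tab [695.4948245    1.90579176  34.        ]
scene bar [594.87040953  27.75889284 149.        ]
coaster scene [595.02204313  25.89495572]
box [493.03738554 330.54939223  50.        ] pump [ 498.8836851  -324.74069786  120.        ]
[[-5.31186398e-04 -9.75288231e-01  2.20935701e-01]
 [-1.44006806e-03  2.20936249e-01  9.75287189e-01]
 [-9.99998822e-01  1.99896842e-04 -1.52183977e-03]]
```

send_rows:
  commands:
    - [[0,-0.028,-0.018,0,0.0918],[0,-0.028,-0.018,0,0.0918],[0,-0.028,-0.018,0,0.0918],[0,-0.028,-0.018,0,0.0918],[0,-0.028,-0.018,0,0.0918],[0,-0.028,-0.018,0,0.0918],[0,-0.028,-0.018,0,0.0918],[0,-0.028,-0.018,0,0.0918],[0,-0.028,-0.018,0,0.0918],[0,-0.028,-0.018,0,0.0918]]

```text
time: 0.98
tool_pos: [353.4, 267.9, 223.4]
tcp_rot: [2.288, 1.566, -2.635]
contact_force: [1.4, 0.0, -0.3]
grip_width: 91.3
```

send_rows:
  commands:
    - [[0,-0.028,-0.018,0,0.0918],[0,-0.028,-0.018,0,0.0918],[0,-0.028,-0.018,0,0.0918],[0,-0.028,-0.018,0,0.0918],[0,-0.028,-0.018,0,0.0918],[0,-0.028,-0.018,0,0.0918],[0,-0.028,-0.018,0,0.0918],[0,-0.028,-0.018,0,0.0918],[0,-0.028,-0.018,0,0.0918],[0,0,0,7,0.0918]]

```text
time: 1.82
tool_pos: [576.6, 38.4, 220.2]
tcp_rot: [2.415, 1.563, -2.634]
contact_force: [-2.6, -0.2, 0.1]
grip_width: 91.6
```

send_rows:
  commands:
    - [[0,0,0,7,0.0918],[0,0,0,7,0.0918],[0,0,0,7,0.0918],[0,0,0,7,0.0918],[0,0,0,7,0.0918],[0,0,0,7,0.0918],[0,0,0,7,0.0918],[0,0,0,7,0.0918],[0,0,0,7,0.0918],[0,0,0,7,0.0918]]

```text
time: 2.65
tool_pos: [576.4, 34.5, 214.4]
tcp_rot: [-2.949, 1.554, -2.968]
contact_force: [-0.2, -0.0, 0.2]
grip_width: 91.9
```

```bash
cat >> h.py <<'E'
from scipy.spatial.transform import Rotation as Ro
def go(target=(594,25.5),yaw=-0.228,z=None):
    o=monitor.get_obs();R=Ro.from_euler('xyz',o['tcp_rot']).as_matrix()
    a=np.arctan2(R[1,2],R[0,2]); p=o['tool_pos']
    d=R.T@np.array([target[0]-p[0],target[1]-p[1],(z if z is not None else p[2])-p[2]])
    tilt=np.arccos(-R[2,0])
    print('t',round(o['time'],2),'pos',p.round(1),'zyaw',a.round(4),'tilt',tilt.round(4),R[:,0].round(4),'j',o['joint_positions'].round(3),'F',o['contact_force'].round(1),o['moment'].round(2),'w',o['grip_width'])
    print('tool shift mm',d.round(1),'turn deg',-np.degrees(yaw-a).round(2))
E
python3 -c "from h import *;go(z=226)"
```

```text
t 2.65 pos [576.4  34.5 214.4] zyaw -0.0192 tilt 0.0168 [-0.0166 -0.0029 -0.9999] j [-0.071  0.458  1.379 -0.004  1.321 -0.051] F [-0.2 -0.   0.2] [-0.09  0.03 -0.04] w 91.93681357708054
tool shift mm [-11.9  -8.6  17.6] turn deg 11.96
```

send_rows:
  commands:
    - [[0.015,-0.004,0.009,6,0.0918],[0.015,-0.003,0.0095,6,0.0918]]

```text
time: 2.82
tool_pos: [594.6, 26.6, 186.5]
tcp_rot: [-2.655, 1.559, -2.895]
contact_force: [-0.5, 0.0, -0.8]
grip_width: 91.7
```

Run:
```python
from h import *
go(z=120)
o,c=snap('wrist','w1.png')
o,c=snap('top'); cv2.imwrite('pics/t1.png',cv2.resize(c['color'][90:240,230:400],None,fx=4,fy=4,interpolation=cv2.INTER_CUBIC))
go(z=120)
```

```text
t 2.82 pos [594.6  26.6 186.5] zyaw -0.2393 tilt 0.0122 [-0.0118 -0.003  -0.9999] j [-0.082  0.509  1.372 -0.004  1.272  0.159] F [-0.5  0.  -0.8] [-0.05  0.1   0.03] w 91.72618765683114
tool shift mm [66.5 -0.8  0.4] turn deg -0.65
t 2.92 pos [593.8  26.2 184.1] zyaw -0.2358 tilt 0.0169 [-0.0167 -0.0027 -0.9999] j [-0.083  0.513  1.373 -0.004  1.272  0.154] F [ 0.4 -1.  -0.4] [-0.14  0.13 -0.03] w 91.66386374158878
tool shift mm [64.1 -0.2  1.3] turn deg -0.45
```

View pics/w1.png

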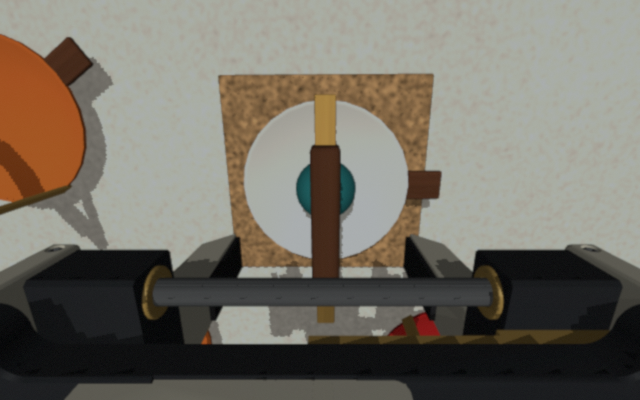

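View pics/t1.png

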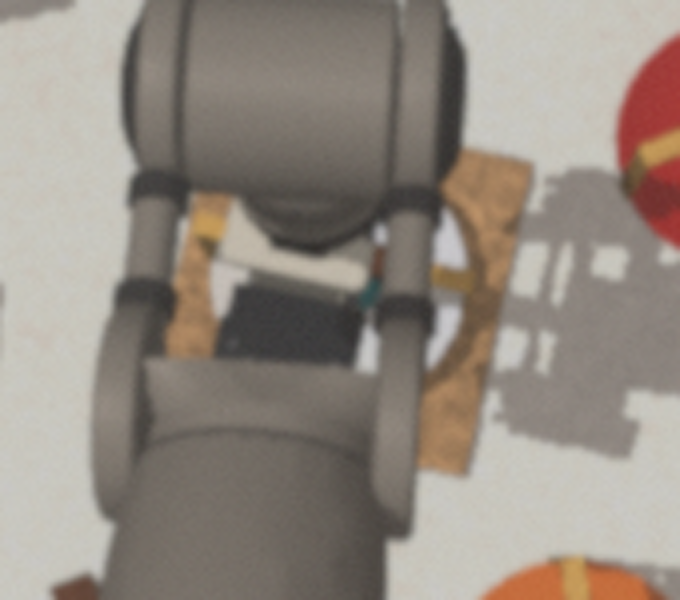

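The wrist view shows the bar at columns 311–341, centred between the fingers and aligned with them, with the teal ball under it and the tab on the right at (425,185). Going down.

send_rows:
  commands:
    - [[0.018,0,0.001,-0.4,0.0918],[0.018,0,0,0,0.0918],[0.016,0,0,0,0.0918],[0.008,0,0,0,0.0918]]

```text
time: 3.25
tool_pos: [594.5, 26.1, 125.6]
tcp_rot: [-2.72, 1.558, -2.933]
contact_force: [-0.1, -0.1, -0.8]
grip_width: 91.7
```

```bash
python3 -c "from h import *;go(z=120)"
```

```text
t 3.25 pos [594.5  26.1 125.6] zyaw -0.2132 tilt 0.0133 [-0.013  -0.0027 -0.9999] j [-0.083  0.568  1.45  -0.004  1.136  0.132] F [-0.1 -0.1 -0.8] [-0.1   0.06  0.01] w 91.72559703422998
tool shift mm [ 5.6 -0.7 -0.3] turn deg 0.85
```

send_rows:
  commands:
    - [[0.003,0,0,0.6,0.0],[0,0,0,0,0.0],[-0.0005,0,0,0,0.0],[-0.0005,0,0,0,0.0]]

```text
time: 3.58
tool_pos: [593.7, 26.6, 124.2]
tcp_rot: [-2.759, 1.556, -2.977]
contact_force: [-0.2, -0.7, 0.9]
grip_width: 69.7
```

```bash
python3 -c "from h import *;go(z=120)"
```

```text
t 3.58 pos [593.7  26.6 124.2] zyaw -0.2181 tilt 0.015 [-0.0148 -0.0025 -0.9999] j [-0.082  0.569  1.453 -0.004  1.135  0.138] F [-0.2 -0.7  0.9] [-0.09  0.04  0.03] w 69.69997722814338
tool shift mm [ 4.2 -1.   0.6] turn deg 0.57
```

send_rows:
  commands:
    - [[0.002,0,0,0.5,0.0],[0.001,0,0,0,0.0],[0,0,0,0,0.0],[0,0,0,0,0.0],[0,0,0,0,0.0]]

```text
time: 4.0
tool_pos: [595.2, 26.6, 124.2]
tcp_rot: [-2.61, 1.561, -2.837]
contact_force: [0.3, 0.2, -0.1]
grip_width: 36.5
```

```bash
python3 -c "from h import *;go(z=120)"
```

```text
t 4.0 pos [595.2  26.6 124.2] zyaw -0.2267 tilt 0.0096 [-0.0092 -0.0029 -1.    ] j [-0.082  0.568  1.453 -0.004  1.129  0.146] F [ 0.3  0.2 -0.1] [-0.12  0.05  0.04] w 36.505804082107254
tool shift mm [ 4.3 -1.3 -0.9] turn deg 0.08
```

send_rows:
  commands:
    - [[0.0035,-0.001,-0.0005,0,0.0],[0,0,0,0,0.0],[0,0,0,0,0.0],[0,0,0,0,0.0]]

```text
time: 4.33
tool_pos: [594.5, 25.7, 120.7]
tcp_rot: [-2.63, 1.562, -2.856]
contact_force: [-0.2, 0.8, 1.4]
grip_width: 19.6
```

```bash
python3 -c "from h import *;go(z=170)"
```

```text
t 4.33 pos [594.5  25.7 120.7] zyaw -0.2267 tilt 0.009 [-0.0087 -0.0025 -1.    ] j [-0.084  0.571  1.46  -0.004  1.119  0.145] F [-0.2  0.8  1.4] [-0.04  0.03 -0.06] w 19.565362727581245
tool shift mm [-49.3  -0.6  -0.9] turn deg 0.08
```

send_rows:
  commands:
    - [[0,0,0,0,0.0],[0,0,0,0,0.0],[-0.002,0,0,0,0.0],[-0.003,0,0,0,0.0],[-0.004,0,0,0,0.0],[-0.005,0,0,0,0.0],[-0.005,0,0,0,0.0]]

```text
time: 4.92
tool_pos: [591.8, 25.9, 137.1]
tcp_rot: [-2.805, 1.552, -3.031]
contact_force: [0.5, 0.4, -4.0]
grip_width: 19.7
```

Run:
```python
from h import *
go(z=180)
o,c=snap('scene'); cv2.imwrite('pics/s2.png',cv2.resize(c['color'][150:310,220:380],None,fx=3.5,fy=3.5,interpolation=cv2.INTER_CUBIC))
go(z=180)
```

```text
t 4.92 pos [591.8  25.9 137.1] zyaw -0.2267 tilt 0.0184 [-0.0183 -0.002  -0.9998] j [-0.084  0.554  1.44  -0.004  1.166  0.144] F [ 0.5  0.4 -4. ] [-0.13  0.02  0.03] w 19.723502870225175
tool shift mm [-43.   -0.1   1.5] turn deg 0.08
t 4.97 pos [592.5  25.9 138.3] zyaw -0.2266 tilt 0.0164 [-0.0163 -0.0022 -0.9999] j [-0.084  0.553  1.438 -0.004  1.166  0.144] F [ 1.   0.5 -3.1] [-0.11 -0.02  0.01] w 19.51281296043678
tool shift mm [-41.7  -0.3   0.9] turn deg 0.08
```

View pics/s2.png

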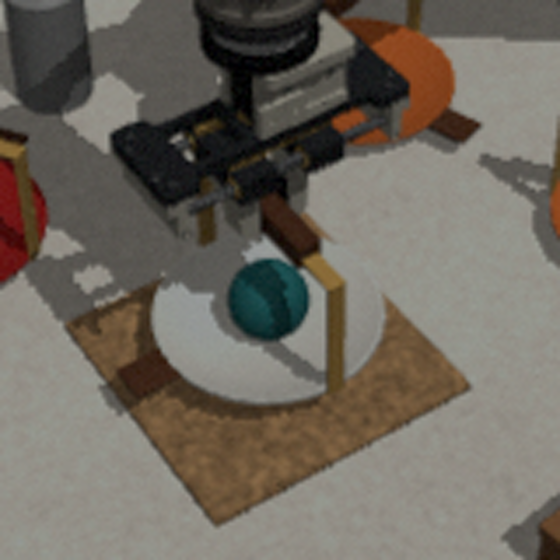

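Dish about 17 mm up, level; ball at (268,299) in this crop, still in the middle of the dish. Lifting on.

send_rows:
  commands:
    - [[-0.003,0,0,0,0.0],[-0.005,0,0,0,0.0],[-0.006,0,0,0,0.0],[-0.006,0,0,0,0.0],[-0.006,0,0,0,0.0],[-0.006,0,0,0,0.0],[-0.006,0,0,0,0.0],[-0.005,0,0,0,0.0],[-0.003,0,0,0,0.0],[-0.001,0,0,0,0.0]]

```text
time: 5.8
tool_pos: [593.7, 25.9, 191.9]
tcp_rot: [-2.745, 1.557, -2.972]
contact_force: [0.3, 0.6, -3.8]
grip_width: 19.8
```

Run:
```python
from h import *
go(z=180)
o,c=snap('scene'); cv2.imwrite('pics/s3.png',cv2.resize(c['color'][130:290,220:380],None,fx=3.5,fy=3.5,interpolation=cv2.INTER_CUBIC))
go(z=180)
```

```text
t 5.8 pos [593.7  25.9 191.9] zyaw -0.2266 tilt 0.0142 [-0.014  -0.0024 -0.9999] j [-0.083  0.505  1.365 -0.004  1.286  0.144] F [ 0.3  0.6 -3.8] [-0.05  0.02  0.02] w 19.838974432115016
tool shift mm [11.8 -0.3  0.6] turn deg 0.08
t 5.85 pos [593.7  25.9 191.9] zyaw -0.2266 tilt 0.0139 [-0.0137 -0.0024 -0.9999] j [-0.083  0.504  1.365 -0.004  1.286  0.144] F [-0.1  0.1 -4.9] [-0.1  -0.03 -0.03] w 19.64186201283077
tool shift mm [11.9 -0.3  0.5] turn deg 0.08
```

View pics/s3.png

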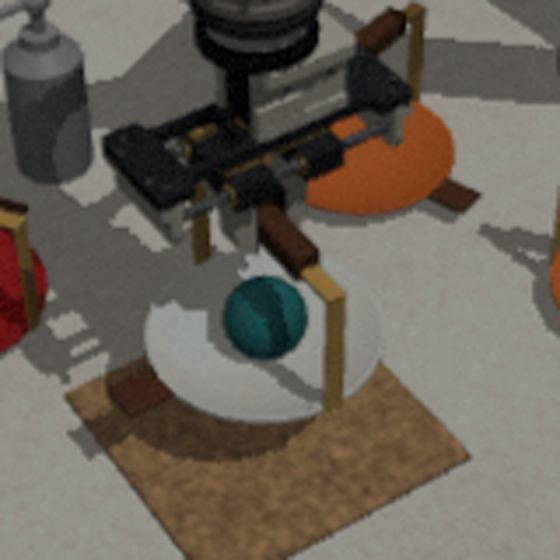

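Dish 71 mm up, level, ball centred at (265,317). Step 1 should be met, so I'll turn slowly now. The turn about tool x is negative, so the tab swings to +y.

send_rows:
  commands:
    - [[0,0,0,0,0.0],[0,0,0,-0.5,0.0],[0,0,0,-1,0.0],[0,0,0,-1.5,0.0],[0,0,0,-2,0.0],[0,0,0,-2.5,0.0],[0,0,0,-3,0.0],[0,0,0,-3,0.0],[0,0,0,-3,0.0],[0,0,0,-3,0.0]]

```text
time: 6.68
tool_pos: [592.0, 26.1, 188.3]
tcp_rot: [3.097, 1.55, -3.05]
contact_force: [0.4, -0.6, -4.5]
grip_width: 19.6
```

Run:
```python
from h import *
go(yaw=1.343,z=190)
```

```text
t 6.68 pos [592.   26.1 188.3] zyaw 0.1362 tilt 0.0207 [-0.0206 -0.0019 -0.9998] j [-0.083  0.508  1.369 -0.004  1.285 -0.218] F [ 0.4 -0.6 -4.5] [-0.08  0.02 -0.  ] w 19.596806970531993
tool shift mm [-1.7 -0.8  1.9] turn deg -69.15
```

send_rows:
  commands:
    - [[-0.0004,0,0.0002,-3,0.0],[-0.0004,0,0.0002,-3,0.0],[-0.0004,0,0.0002,-3,0.0],[-0.0004,0,0,-3,0.0],[-0.0004,0,0,-3,0.0],[-0.0004,0,0,-3,0.0],[-0.0004,0,0,-3,0.0],[-0.0004,0,0,-3,0.0],[-0.0004,0,0,-3,0.0],[-0.0004,0,0,-3,0.0]]

```text
time: 7.52
tool_pos: [590.8, 26.2, 188.0]
tcp_rot: [2.489, 1.542, -3.097]
contact_force: [-0.1, -0.2, -3.5]
grip_width: 20.0
```

Run:
```python
from h import *
go(yaw=1.343,z=190)
o,c=snap('scene'); cv2.imwrite('pics/s4.png',cv2.resize(c['color'][130:290,220:380],None,fx=3.5,fy=3.5,interpolation=cv2.INTER_CUBIC))
go(yaw=1.343,z=190)
```

```text
t 7.52 pos [590.8  26.2 188. ] zyaw 0.6977 tilt 0.0289 [-0.0288 -0.0013 -0.9996] j [-0.083  0.511  1.365 -0.004  1.294 -0.78 ] F [-0.1 -0.2 -3.5] [-0.07 -0.03  0.01] w 20.020236606183417
tool shift mm [-2.1 -2.5  1.9] turn deg -36.97
t 7.57 pos [590.8  26.2 188. ] zyaw 0.701 tilt 0.0289 [-0.0289 -0.0013 -0.9996] j [-0.083  0.511  1.365 -0.004  1.294 -0.783] F [-0.5  0.2 -4.8] [-0.01 -0.04 -0.01] w 19.896519857576127
tool shift mm [-2.1 -2.6  1.9] turn deg -36.79
```

View pics/s4.png

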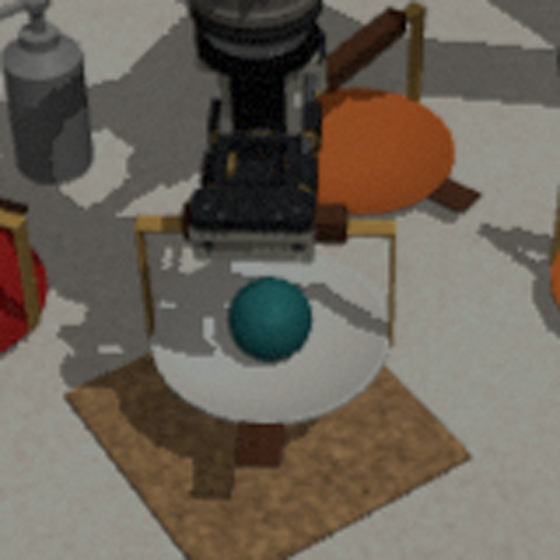

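Turned 53°, tab coming round towards the box at (262,445), ball still central at (270,318). Finishing the turn.

send_rows:
  commands:
    - [[-0.0005,0,0,-1.5,0.0],[-0.0005,0,0,-2.5,0.0],[-0.0005,0,0,-3,0.0],[-0.0005,0,0,-3,0.0],[-0.0005,0,0,-3,0.0],[-0.0005,0,0,-3,0.0],[-0.0005,0,0,-3,0.0],[-0.0005,0,0,-3,0.0],[-0.0005,0,0,-3,0.0],[-0.0005,0,0,-3,0.0]]

```text
time: 8.4
tool_pos: [589.7, 26.3, 189.7]
tcp_rot: [1.96, 1.536, -3.117]
contact_force: [-0.1, 0.6, -5.2]
grip_width: 19.9
```

Run:
```python
from h import *
go(yaw=1.343,z=190)
```

```text
t 8.4 pos [589.7  26.3 189.7] zyaw 1.2066 tilt 0.0349 [-3.490e-02 -9.000e-04 -9.994e-01] j [-0.083  0.511  1.36  -0.004  1.305 -1.289] F [-0.1  0.6 -5.2] [-0.03 -0.11  0.01] w 19.870111437388584
tool shift mm [-0.5 -4.3  0.8] turn deg -7.81
```

send_rows:
  commands:
    - [[-0.0003,0,0,-2.5,0.0],[-0.0003,0,0,-2,0.0],[-0.0003,0,0,-1.5,0.0],[-0.0003,0,0,-1,0.0],[-0.0003,0,0,-0.5,0.0],[0,0,0,0,0.0],[0,0,0,0,0.0],[0,0,0,0,0.0]]

```text
time: 9.07
tool_pos: [589.2, 26.3, 189.5]
tcp_rot: [1.817, 1.533, -3.124]
contact_force: [-0.4, -0.1, -4.9]
grip_width: 19.9
```

Run:
```python
from h import *
go(yaw=1.343,z=190)
for n,(v,u) in {'scene':(130,220),'top':(70,230)}.items():
    o,c=snap(n); cv2.imwrite(f'pics/{n}5.png',cv2.resize(c['color'][v:v+160,u:u+160],None,fx=3.5,fy=3.5,interpolation=cv2.INTER_CUBIC))
o,c=snap('wrist','wrist5.png')
go(yaw=1.343,z=190)
```

```text
t 9.07 pos [589.2  26.3 189.5] zyaw 1.3428 tilt 0.0377 [-3.770e-02 -7.000e-04 -9.993e-01] j [-0.083  0.512  1.359 -0.004  1.308 -1.425] F [-0.4 -0.1 -4.9] [-0.04 -0.05  0.02] w 19.866776943663453
tool shift mm [-0.7 -4.8  0.3] turn deg -0.01
t 9.22 pos [589.2  26.3 189.5] zyaw 1.343 tilt 0.0377 [-3.770e-02 -7.000e-04 -9.993e-01] j [-0.083  0.512  1.359 -0.004  1.308 -1.425] F [-0.5 -0.3 -4.4] [-0.06 -0.06 -0.03] w 19.466617563686174
tool shift mm [-0.7 -4.8  0.3] turn deg 0.0
```

View pics/scene5.png

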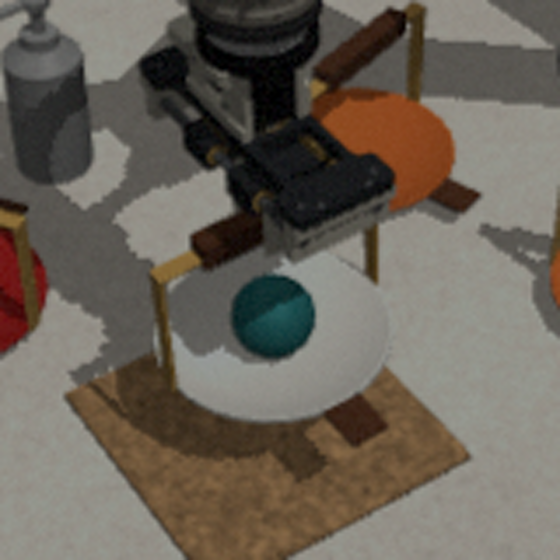

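View pics/wrist5.png

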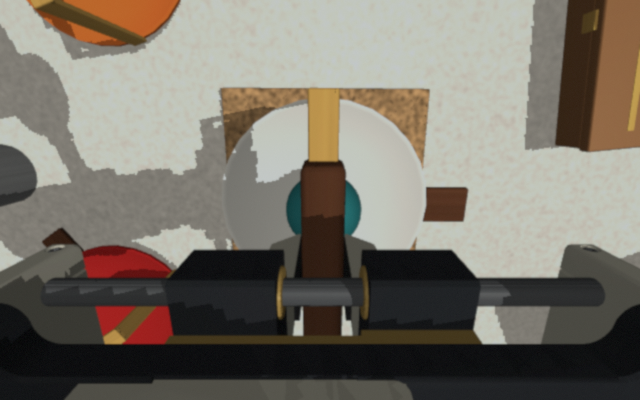

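View pics/top5.png

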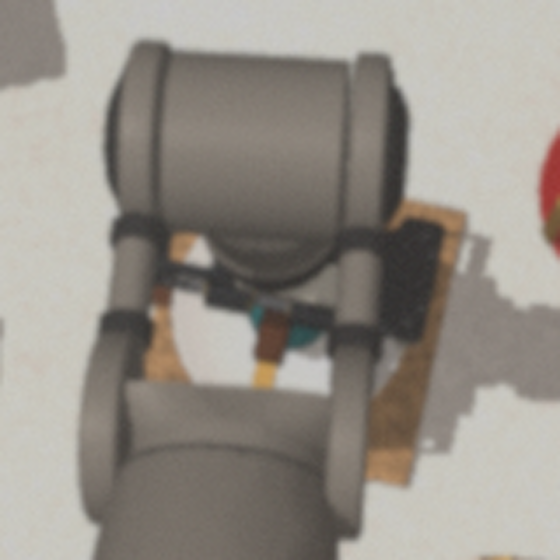

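Tab points to the incense box: it is at (445,205) in the wrist view, with the box at upper right, and at (355,418) in the scene crop, towards the box. I'll check the ball numerically before handing in.

Run:
```python
from h import *
o,c=snap('scene'); R=Ro.from_euler('xyz',o['tcp_rot']).as_matrix()
hsv=cv2.cvtColor(c['color'],cv2.COLOR_BGR2HSV)
m=cv2.inRange(hsv,(80,80,20),(100,255,255));m[:180]=0;m[:,:260]=0;m[260:]=0;m[:,330:]=0
n,l,s,ce=cv2.connectedComponentsWithStats(m);k=1+s[1:,4].argmax();b=s[k];px=(b[0]+b[2]/2-.5,b[1]+b[3]/2-.5)
bar=o['tool_pos']-R[:,0]*18.3     # bar centre z was 138 with tcp at 120.7
dish=bar+R[:,0]*130; print('ball px',px,b,'bar',bar.round(1),'dish',dish.round(1))
print('ball at',ray(c,px,dish[2]+38).round(1),'tab px->',ray(c,(220+355/3.5,130+418/3.5),dish[2]+26).round(1))
print(o['time'],np.abs(o['dq']).max())
```

```text
ball px (np.float64(298.0), np.float64(220.0)) [287 209  23  23 422] bar [589.9  26.3 207.8] dish [585.   26.2  77.9]
ball at [584.4  27.2 115.9] tab px-> [609.1 126.6 103.9]
9.2167 0.0014074815189464625
```

```bash
python3 -c "from h import *;print(close_job());go(yaw=1.343)"
```

```text
the job is handed in; nothing more can be done
None
the job is handed in; nothing more can be done
```

I gripped the white dish by its bar, lifted it straight up about 70 mm, and only then turned it a quarter turn. The tab now points left (+y), where the incense box stands, and the job is handed in with the dish still held.

Last checks, about 9.2 s into the 38 s limit:
- **Height:** the dish's underside is at about z = 78 mm, which is 70 mm above the coaster top.
- **Position:** the dish is about 9 mm from over the coaster's centre.
- **Heading:** the gripper is at 1.343 rad, as aimed for from the coaster's measured angle. The tab in the picture gives about 1.335 rad.
- **Ball:** about 1 mm from the dish's centre.
- **Stillness:** the fastest joint was moving at 0.0014 rad/s, and the force reading showed only the dish's weight.
- **Grip:** the fingers are closed on the bar at about 20 mm.

One thing was not perfect: the tool's tilt drifted slowly from 0.01 to 0.038 rad during the lift and turn. I could not correct that with the moves available, but it is well inside the 0.12 rad limit. In the pictures nothing touched the ball, and the incense box and pump showed no sign of being moved, though I did not re-measure them. No check failed.

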